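# Click the portion counter on to its red mark

## Robot

A 6-joint arm with a two-finger parallel gripper is mounted at the origin on a cart in front of the work surface, level with it; the furniture and walls round the work are solid. World frame = base frame: x ahead of the robot, y to its left, z up, the work surface at z = 0. Lengths are in mm, angles in rad, forces in N, time in s.
With the tool pointing down it reaches from about 350 to 775 mm from the base axis. Payload 7.3 kg.
Tool frame: the origin (TCP) lies on the centre line of the jaws, within the pads' length; the fingertips stand finger_overhang ahead of it and the grasp point (between the pads) lies 8 mm behind it (finger_overhang is the distance from the TCP to the fingertips, in mm); z points along the fingers, y is the line along which they close (so a half turn about z gives the same grasp; the last joint's range is limited). The gripper opens to 92 mm and grips with 3 to 60 N. Pads are 19 mm wide; open, the fingers measure 130 mm over their backs; the gripper's body (75 mm by 190 mm) begins 47 mm behind the grasp point.
Start: joints at [-1.464, 0.342, 1.524, -0, 1.275, -0.146], TCP at [131.332, -508.326, 237.741] pointing down, gripper open.
Joint ranges: [-2.53, 2.53], [-0.77, 2.02], [0.04, 2.7], [-1, 4.14], [0.28, 2.66], [-3.11, 3.11]. Speed limits (rad/s): [2.57, 2.57, 3.14, 3.14, 3.14, 3.14].

## Interface

Orientations are given as [roll, pitch, yaw] about the fixed x, y, z axes, in that order (R = Rz(yaw) Ry(pitch) Rx(roll)).
In Python, from plant import get_obs, capture, close_job, finger_overhang gives the robot as it stands.
- The arm moves only by the shell command python3 -m inch 'ROWS'. ROWS is JSON, one flat list of numbers, 7 for each row, row after row: the turn, a rotation vector about the tool's x, y, z scaled (see below), then the shift along the tool's x, y, z scaled (see below), then the closure, from -1 (fully open) to 1 (shut). In form: [ax, ay, az, tx, ty, tz, gripper, ax, ay, az, tx, ty, tz, gripper, ...]. A call has 1 to 10 rows; each row shifts and turns the commanded pose from where the row before left it, along the tool's axes as they then stand; what a row does not reach is not made up. The controller multiplies each number of a shift by 0.8 m and each number of a turn by 1.5 rad. A row lasts 1/12 s, in which the tool goes at most 41.7 mm and 7.16 degrees, less where a joint would pass 70% of its speed; a pose out of reach is approached as far as the arm can. A call with a number of a shift or a turn outside -1 to 1 is refused whole. A call with a gripper value outside its range is refused whole. The fingers move at their own pace and stop on an object; the grip force is fixed at half the most. Time passes only in rows, so rows that do not move let the fingers close. It gives the time, the measured TCP pose, the force, the opening and the grip force at its end, in the units of the state.
- get_obs(): the state, without advancing time (a new reading comes with each control period).
- capture(name): name is "scene" or "top"; returns a dict with "image" (400x640x3 uint8, red, green, blue), "mtx" (3x3 intrinsics, pixels), "distortion" ([k1, k2, p1, p2, k3] as OpenCV has them; the pictures are not rectified), "pose" (4x4, takes a point from camera to world coordinates). Camera axes: x right, y up, looking along -z (the intrinsics and any distortion apply to the point x, -y, -z); pixel columns grow to the right and rows downward; lengths in mm; the calibration is good to about 2 mm. A picture is of the moment at which its call begins. There is no depth.
- close_job(): hands the job in; it is judged then, once.
The state is a dict: "time": time; "joint_positions": joint angles; "dq": joint speeds; "tau": joint torques, N m; "tool_pos": TCP position; "tcp_rot": TCP orientation; "contact_force": force on the tool from outside, world axes, zero at the start; "moment": the same for the moment, N m; "grip_width": finger opening in mm; "finger_force": force on a finger pad.
Only numpy, scipy, OpenCV 4.12 (cv2) and the standard library are available. Lean on these libraries where they do the work, as an engineer would, in place of code of your own. Each camera call takes 0.05 s, during which the arm holds its last target. There are 200 camera calls.

## Task

The thumbwheel of the blue portion counter on the hob must show tonight's number: with a fingertip, flick its top edge forward (away from you, the way the white arrow points) click by click, let it settle on the last click before the red one, then flick it once more so that the red rib stands straight up between the two white pointers. Do not run past the red rib. Grasp nothing: leave the counter standing where it is and the jars, tin and mug around it alone.

Things in the scene. Friction and masses are not known exactly. Their poses are not given: they have to be found in the camera images.
- counter: Blue portion counter, 120 x 74 mm base 25 mm high, 1.6 kg, loose on rubber feet. Origin: centre of its underside. x: forward, as the white arrow on the base points and as the top of the wheel must move; y: along the axle; z: up. Two cheeks (outer faces 21 mm either side of the middle, 75 mm high) hold the wheel; each has a white pointer strip up to 78 mm high. Above that only ribs stand out.
- axle (a point): Middle of the wheel, on its axle, 56 mm above the underside. The grey wheel is 20 mm wide; hub radius 22 mm; six ribs 60 degrees apart, 7 mm thick, tips 42 mm from the axle, so the top rib reaches 98 mm above the hob. At rest one rib always stands straight up; the highest corners of its two neighbours are 24 mm above the axle.
- red_rib (a point): Middle of the red rib's tip, 42 mm from the axle; it turns with the wheel and at first is low down, perhaps hidden. Two yellow ribs run ahead of it (they stand up two clicks and one click before it); the other three are white.
- wheel (a joint): Turn of the wheel, rad: 0 with the red rib straight up, forward positive, one click 1.047. Starts 2, 3 or 4 clicks before 0, rarely balanced half-way between two clicks until touched. A spring snaps it to the nearest click: a rib pushed forward from upright by over half a click (30 degrees) runs on to the next when let go, less falls back. Takes about 3 N at the rib. A stop bars turning back past the farthest start.
- honey_jar: Bystander, not to be touched: honey jar with a white lid, 64 mm across, 97 mm tall. Origin: centre of its underside.
- fish_tin: Bystander, not to be touched: flat round red-labelled tin, 86 mm across, 40 mm tall. Origin: centre of its underside.
- spice_jar_1: Bystander, not to be touched: slim spice jar with a dark cap, 41 mm across, 105 mm tall. Origin: centre of its underside.
- mug_blue: Bystander, not to be touched: cream-coloured mug with a handle, 78 mm across (116 mm with the handle), 101 mm tall. Origin: centre of its underside.

How it is judged (in metres and radians):
On the way:
1. the wheel settles on the click just before the red rib (value of joint wheel between -1.1972 and -0.8972 rad), for 0.2 s.
At the end, for the whole second after the job is handed in: The red rib stands straight up (wheel within 0.12 rad of 0), the counter stands upright within 20 mm of where it was, and every bystander is within 15 mm of where it was (value of joint wheel between -0.12 and 0.12 rad and distance of counter from where it was at the start of the episode below 0.02 m and angle between counter's own z axis and vertical below 0.05 rad and distance of each of honey_jar, fish_tin, spice_jar_1, mug_blue from where it was at the start of the episode below 0.015 m); the robot touches nothing.
It fails at once if the wheel ran past the red rib (value of joint wheel above 0.55 rad).
It fails at once if the counter was pushed away by more than 20 mm (distance of counter from where it was at the start of the episode above 0.02 m).
It fails at once if the counter was lifted or tipped (height (world z) of counter above 0.01 m or angle between counter's own z axis and vertical above 0.15 rad).
It fails at once if a jar, the tin or the mug was moved or lifted by more than 15 mm (distance of any of honey_jar, fish_tin, spice_jar_1, mug_blue from where it was at the start of the episode above 0.015 m).
It also fails if it takes over 64 s, if anything falls off the work surface, if the arm or the gripper's body presses on something with over 40 N, if the wrist force passes 120 N, or if a joint passes its speed limit or range.

## Working session

There is one attempt and no reset: what is moved stays moved. The work goes in short steps, Python scripts to look and compute and a shell command to move; the robot and the scene stay as the last step left them, time stands still between calls to the robot, and variables do not carry over. Pictures are saved under pics/ and viewed, at most 10 in all, crops included, and the job is handed in when it is done.

```bash
ls; mkdir -p pics; python3 - <<'E'
from plant import *
import cv2
print(finger_overhang if not callable(finger_overhang) else finger_overhang())
o=get_obs();print({k:o[k] for k in('time','tool_pos','tcp_rot','grip_width','contact_force')})
for n in('scene','top'):
    c=capture(n);cv2.imwrite(f'pics/{n}0.png',c['image'][:,:,::-1]);print(n,c['mtx'],c['distortion'],c['pose'])
E
```

```text
pics
11.0
{'time': 0.0, 'tool_pos': array([ 131.29495015, -507.89171133,  237.02793982]), 'tcp_rot': array([-3.13999971e+00, -2.58135083e-04,  2.52814274e-01]), 'grip_width': 92.16093617511103, 'contact_force': array([-0.27698827,  0.21291345, -0.54126582])}
scene [[386.48571192   0.         320.1572539 ]
 [  0.         386.48571192 195.62985322]
 [  0.           0.           1.        ]] [-0.04810838  0.          0.          0.          0.        ] [[ 9.58201684e-01  1.67540048e-01 -2.31904862e-01  3.40500767e+02]
 [-2.85330591e-01  5.00478394e-01 -8.17378633e-01 -6.60384776e+02]
 [-2.08802822e-02  8.49383135e-01  5.27363541e-01  5.36874580e+02]
 [ 0.00000000e+00  0.00000000e+00  0.00000000e+00  1.00000000e+00]]
top [[470.15041835   0.         319.5843545 ]
 [  0.         470.15041835 196.72000674]
 [  0.           0.           1.        ]] [-0.13526354  0.          0.          0.          0.        ] [[ 1.73884628e-02  9.80815049e-01 -1.94163540e-01  3.61378857e+02]
 [-9.99848803e-01  1.70350139e-02 -3.49002551e-03  1.24616341e+01]
 [-1.15490947e-04  1.94194870e-01  9.80962965e-01  9.86915610e+02]
 [ 0.00000000e+00  0.00000000e+00  0.00000000e+00  1.00000000e+00]]
```

View pics/scene0.png

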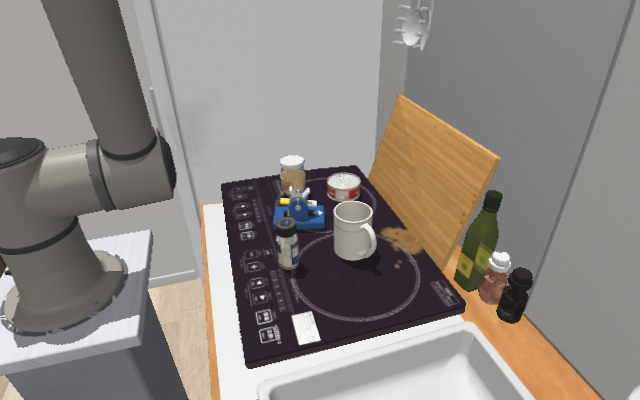

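View pics/top0.png

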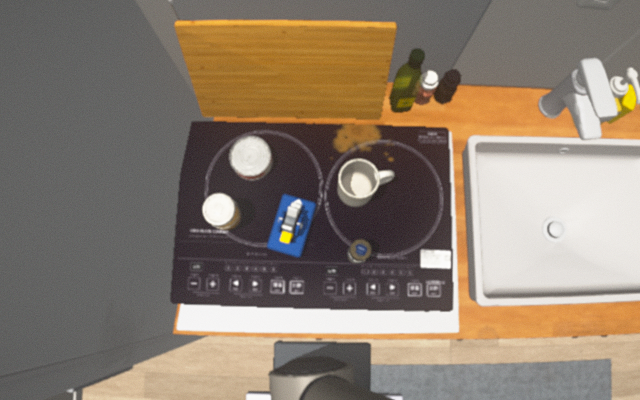

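The scene view shows the counter at about (300,212). In the top view it is near (292,224), with the mug at (358,183), the spice jar at (359,250), the honey jar at (221,211) and the tin at (250,157). I'll zoom in on the counter next.

```bash
python3 - <<'E'
import cv2,numpy as np
a=cv2.imread('pics/top0.png')[185:265,250:330];b=cv2.imread('pics/scene0.png')[170:240,260:340]
a=cv2.resize(a,(400,400),interpolation=cv2.INTER_CUBIC);b=cv2.resize(b,(400,350),interpolation=cv2.INTER_CUBIC)
b=cv2.copyMakeBorder(b,0,50,0,0,cv2.BORDER_CONSTANT)
cv2.imwrite('pics/z0.png',np.hstack([a,b]))
E
```

```text
(no output)
```

View pics/z0.png

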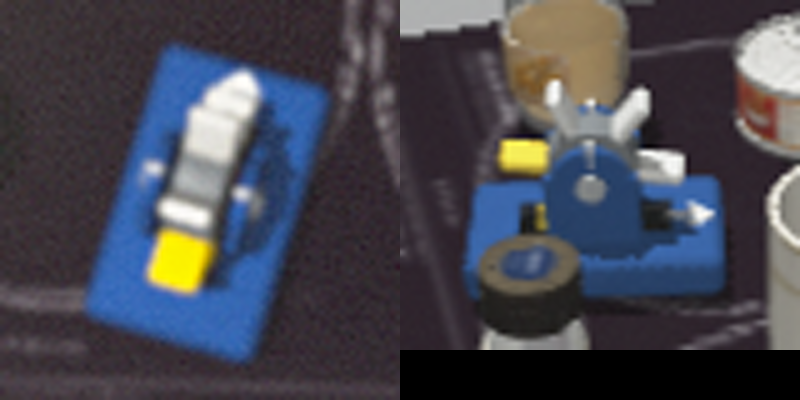

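The wheel is balanced half-way. Two white ribs stand in a V at ±30°, one yellow rib points backward at -90° and the other is low behind, so red is about 3.5 clicks before upright. Next I'll find the counter and bystander poses.

```bash
cat >h.py <<'E'
import cv2,numpy as np
from plant import *
def ray(c,uv,z):
    p=cv2.undistortPoints(np.array([[uv]],float),c['mtx'],np.array(c['distortion']))[0,0]
    P=c['pose'];d=P[:3,:3]@np.array([p[0],-p[1],-1]);o=P[:3,3];return o+d*(z-o[2])/d[2]
def proj(c,X):
    P=c['pose'];q=P[:3,:3].T@(np.array(X,float)-P[:3,3]);q=q*[1,-1,-1]
    return cv2.projectPoints(q[None],np.zeros(3),np.zeros(3),c['mtx'],np.array(c['distortion']))[0][0,0]
E
python3 - <<'E'
from h import *
c=capture('top');im=c['image'].astype(int)
m=((im[...,2]>110)&(im[...,2]-im[...,0]>60)).astype(np.uint8);m[:180]=0;m[270:]=0;m[:,:255]=0;m[:,330:]=0
h=max(cv2.findContours(m,0,2)[0],key=cv2.contourArea);r=cv2.minAreaRect(h);b=cv2.boxPoints(r)
print(r);w=np.array([ray(c,p,25)[:2] for p in b]);print(w.round(1),w.mean(0))
print(np.linalg.norm(np.roll(w,-1,0)-w,axis=1))
print('m1',np.degrees(np.arctan2(*(np.roll(w,-1,0)-w).T[::-1])))
C=w.mean(0);s=capture('scene')
print('axle in scene',proj(s,[*C,56]),'honey',ray(c,(221,211),97),'tin',ray(c,(250,157),40),'spice',ray(c,(359,250),105),'mug',ray(c,(358,183),101),'handle',ray(c,(393,176),60))
E
```

```text
((290.8621826171875, 225.07296752929688), (34.92269515991211, 57.27322769165039), 17.10272979736328)
[[444.2 124.3]
 [559.3  93.4]
 [538.7  23.2]
 [424.6  55.4]] [491.68759457  74.06383172]
[119.1615295   73.16901596 118.53614642  71.6894531 ]
m1 [ -15.05641042 -106.36043573  164.2339863    74.11982305]
axle in scene [296.40167774 202.38511822] honey [506.12822154 205.36577673  97.        ] tin [631.14846852 163.1722991   40.        ] spice [435.38721706 -60.07277278 105.        ] mug [565.06534648 -58.20154571 101.        ] handle [ 590.41175035 -132.85717948   60.        ]
```

Counter: (492, 74), yaw about -15.5°, with a measured footprint of 119 x 72 mm that matches the spec. It has clear air above it. My plan is to close the gripper, turn its tool x to the counter's forward direction, and keep the tips at about z=86, above the pointers and neighbouring ribs. I'll then push each rib from behind.

```bash
python3 -m inch '[0,0,0,0.0375,-0.019,0,1, 0,0,0,0.0375,-0.019,0,1, 0,0,0,0.0375,-0.019,0,1, 0,0,0,0.0375,-0.019,0,1, 0,0,0,0.0375,-0.019,0,1, 0,0,0,0.0375,-0.019,0,1, 0,0,0,0.0375,-0.019,0,1, 0,0,0,0.0375,-0.019,0,1, 0,0,0,0.0375,-0.019,0,1, 0,0,0,0.0375,-0.019,0,1]'
python3 -m inch '[0,0,0,0.019,-0.0425,0,1, 0,0,0,0.019,-0.0425,0,1, 0,0,0,0.019,-0.0425,0,1, 0,0,0,0.019,-0.0425,0,1, 0,0,0,0.019,-0.0425,0,1, 0,0,0,0.019,-0.0425,0,1, 0,0,0,0.019,-0.0425,0,1, 0,0,0,0.019,-0.0425,0,1, 0,0,0,0.019,-0.0425,0,1, 0,0,0,0.019,-0.0425,0,1]'
python3 -m inch '[0,0,0.07,0,0,0,1, 0,0,0.07,0,0,0,1, 0,0,0.07,0,0,0,1, 0,0,0.07,0,0,0,1, 0,0,0.07,0,0,0,1, 0,0,0,0,0,0,1, 0,0,0,0,0,0,1]'
```

```text
time: 1.03
tool_pos: [384.8, -284.7, 237.7]
tcp_rot: [3.142, 0.0, 0.253]
contact_force: [1.4, -0.5, 0.1]
grip_width: 29.7
finger_force: 0.0
time: 1.87
tool_pos: [445.7, 83.0, 237.8]
tcp_rot: [3.141, -0.0, 0.253]
contact_force: [0.7, -0.2, 0.1]
grip_width: 0.5
finger_force: 0.0
time: 2.45
tool_pos: [445.8, 81.1, 237.6]
tcp_rot: [3.141, 0.0, -0.269]
contact_force: [0.3, 0.0, -0.6]
grip_width: 0.6
finger_force: 0.0
```

```bash
python3 -m inch '[0,0,0,0,-0.007,0.035,1, 0,0,0,0,0,0.035,1, 0,0,0,0,0,0.035,1, 0,0,0,0,0,0.035,1, 0,0,0,0,0,0.0355,1, 0,0,0,0,0,0,1, 0,0,0,0,0,0,1]'
python3 - <<'E'
from h import *
im=capture('scene')['image'][:,:,::-1][150:250,240:360];im2=capture('top')['image'][:,:,::-1][165:265,235:355]
cv2.imwrite('pics/z1.png',np.hstack([cv2.resize(i,None,fx=3.3,fy=3.3,interpolation=2) for i in(im,im2)]))
E
```

```text
time: 3.03
tool_pos: [446.7, 86.4, 96.7]
tcp_rot: [3.141, 0.003, -0.27]
contact_force: [1.4, -0.2, 1.2]
grip_width: 0.5
finger_force: 0.0
```

View pics/z1.png

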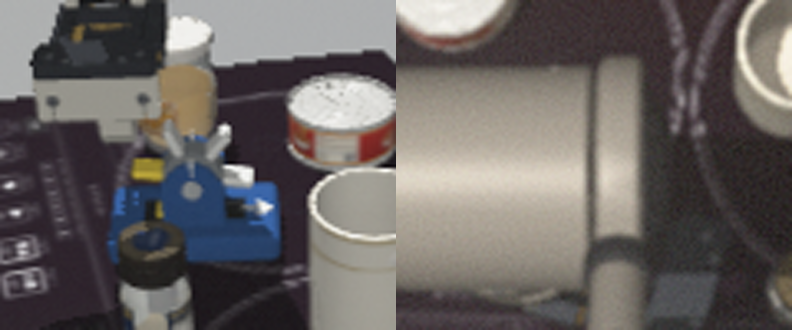

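The fingertip is just behind the rear V rib at crop (120,125), at the right height, and the counter hasn't moved. I'll nudge it about 24 mm forward so the wheel snaps to -3.

```bash
python3 -m inch '[0,0,0,0.0075,0,0,1, 0,0,0,0.0075,0,0,1, 0,0,0,0.0075,0,0,1, 0,0,0,0.0075,0,0,1, 0,0,0,0,0,0,1, 0,0,0,0,0,0,1, 0,0,0,0,0,0,1, 0,0,0,0,0,0,1]'
cat >look.py <<'E'
import sys
from h import *
im=capture('scene')['image'][:,:,::-1][160:240,250:350]
cv2.imwrite(f'pics/{sys.argv[1]}.png',cv2.resize(im,None,fx=5,fy=5,interpolation=2))
E
python3 look.py a1
```

```text
time: 3.8
tool_pos: [470.2, 80.0, 97.2]
tcp_rot: [3.141, 0.0, -0.272]
contact_force: [0.4, 0.8, 0.1]
grip_width: 0.4
finger_force: 0.0
```

View pics/a1.png

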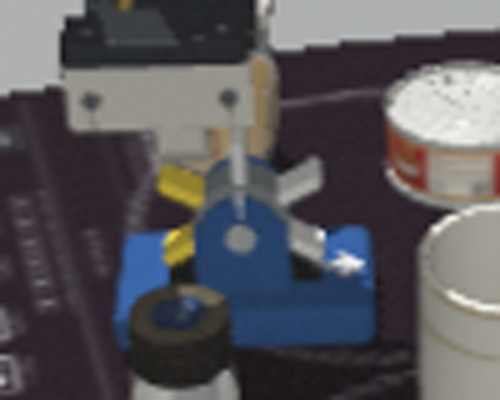

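The wheel settled at -3: a white rib is upright, with the yellows at -60° and -120°. Next I'll push one click: 31 mm forward, lift, then back.

```bash
python3 -m inch '[0,0,0,0.0055,0,0,1, 0,0,0,0.0055,0,0,1, 0,0,0,0.0055,0,0,1, 0,0,0,0.0055,0,0,1, 0,0,0,0.0055,0,0,1, 0,0,0,0.0055,0,0,1, 0,0,0,0.0055,0,0,1, 0,0,0,0,0,0,1, 0,0,0,0,0,0,1]'
python3 -m inch '[0,0,0,0,0,-0.02,1, 0,0,0,0,0,-0.02,1, 0,0,0,0,0,0,1, 0,0,0,-0.02,0,0,1, 0,0,0,-0.0185,0,0,1, 0,0,0,0,0,0,1, 0,0,0,0,0,0,1]'
python3 look.py a2
```

```text
time: 4.6
tool_pos: [501.6, 71.4, 97.5]
tcp_rot: [-3.141, -0.003, -0.272]
contact_force: [2.6, -1.1, -0.7]
grip_width: -0.1
finger_force: 1.6
time: 5.18
tool_pos: [470.3, 80.1, 129.1]
tcp_rot: [3.142, -0.0, -0.272]
contact_force: [0.1, 0.7, 0.3]
grip_width: 0.7
finger_force: 0.0
```

View pics/a2.png

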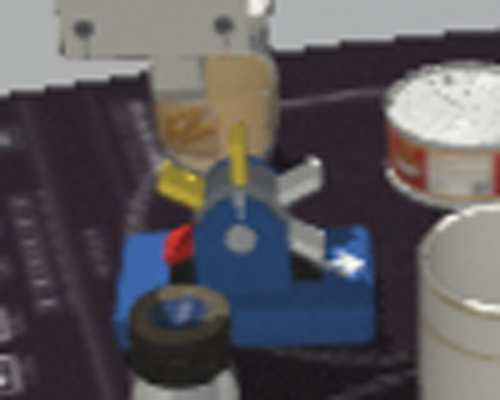

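The wheel moved exactly one click: yellow is up, the second yellow is at -60° and red is at -120°, so it stands at -2. I'll repeat the same stroke.

```bash
python3 -m inch '[0,0,0,0,0,0.02,1, 0,0,0,0,0,0.02,1, 0,0,0,0,0,0,1]'
python3 -m inch '[0,0,0,0.0055,0,0,1, 0,0,0,0.0055,0,0,1, 0,0,0,0.0055,0,0,1, 0,0,0,0.0055,0,0,1, 0,0,0,0.0055,0,0,1, 0,0,0,0.0055,0,0,1, 0,0,0,0.0055,0,0,1, 0,0,0,0,0,0,1, 0,0,0,0,0,0,1]'
python3 -m inch '[0,0,0,0,0,-0.02,1, 0,0,0,0,0,-0.02,1, 0,0,0,0,0,0,1, 0,0,0,-0.02,0,0,1, 0,0,0,-0.0185,0,0,1, 0,0,0,0,0,0,1, 0,0,0,0,0,0,1, 0,0,0,0,0,0,1]'
python3 look.py a3
```

```text
time: 5.48
tool_pos: [469.8, 79.7, 94.9]
tcp_rot: [3.14, 0.004, -0.273]
contact_force: [-0.7, -0.9, -0.7]
grip_width: 0.5
finger_force: 0.0
time: 6.23
tool_pos: [501.7, 71.4, 97.8]
tcp_rot: [-3.141, -0.003, -0.272]
contact_force: [2.9, -1.4, -0.2]
grip_width: 0.1
finger_force: 1.8
time: 6.9
tool_pos: [471.2, 79.9, 129.3]
tcp_rot: [-3.141, -0.001, -0.272]
contact_force: [0.1, 0.2, 0.7]
grip_width: 0.3
finger_force: 0.0
```

View pics/a3.png

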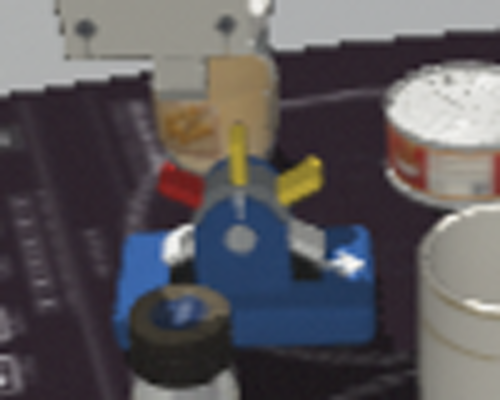

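The wheel is at -1: yellow is up and red is at -60°. It has settled for over 0.3 s, so I'll make the last stroke and then retract higher.

```bash
python3 -m inch '[0,0,0,0,0,0.02,1, 0,0,0,0,0,0.02,1, 0,0,0,0,0,0,1]'
python3 -m inch '[0,0,0,0.0055,0,0,1, 0,0,0,0.0055,0,0,1, 0,0,0,0.0055,0,0,1, 0,0,0,0.0055,0,0,1, 0,0,0,0.0055,0,0,1, 0,0,0,0.0055,0,0,1, 0,0,0,0.0055,0,0,1, 0,0,0,0,0,0,1, 0,0,0,0,0,0,1]'
python3 -m inch '[0,0,0,0,0,-0.02,1, 0,0,0,0,0,-0.02,1, 0,0,0,0,0,-0.03,1, 0,0,0,0,0,-0.03,1, 0,0,0,-0.03,0,0,1, 0,0,0,-0.03,0,0,1, 0,0,0,0,0,0,1, 0,0,0,0,0,0,1, 0,0,0,0,0,0,1, 0,0,0,0,0,0,1]'
python3 look.py a4
```

```text
time: 7.2
tool_pos: [469.6, 79.8, 94.9]
tcp_rot: [3.14, 0.004, -0.273]
contact_force: [-0.9, -0.0, 0.0]
grip_width: 0.6
finger_force: 0.0
time: 7.95
tool_pos: [501.7, 71.4, 97.8]
tcp_rot: [-3.141, -0.003, -0.272]
contact_force: [3.7, -0.9, -0.3]
grip_width: 0.7
finger_force: 1.7
time: 8.78
tool_pos: [455.0, 84.4, 177.4]
tcp_rot: [-3.141, -0.001, -0.272]
contact_force: [0.3, -0.6, 0.5]
grip_width: 0.7
finger_force: 0.0
```

View pics/a4.png

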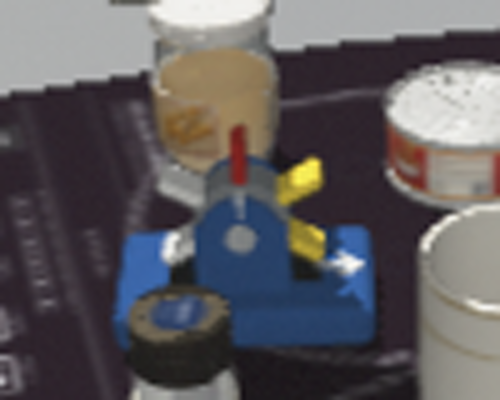

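The red rib stands straight up at crop (238,155), the counter hasn't moved and the arm is clear, so I'm handing in.

```bash
python3 -c "from plant import close_job; print(close_job())"
```

```text
the job is handed in; nothing more can be done
None
```

The red rib stands straight up between the pointers after the wheel settled on the click before it, the counter and everything around it look unmoved, and the job is handed in, though no verdict came back.

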